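Tuck a slide carrier under the stage leaf

TASK

Clear the small upright objective lens off the low black slide stage: set it down gently (do not drop it) in the open top drawer of the white drawer unit and let go of it. Then pick up the aluminium slide carrier by its upright tab and tuck its tab-free front edge squarely under the steel leaf that laps the far part of the stage, about 4 cm deep, without lifting the leaf. Press the carrier down flat on the stage with a light but definite push (around 10 N) and finish while still holding it pressed like that; leave everything else on the bench undisturbed.

Things in the scene. Friction and masses are not known exactly. Their poses are not given: they have to be found in the camera images.
- objective: Microscope objective lens: steel cylinder 26 mm in diameter, 50 mm tall (straight barrel from 4 to 40 mm above its foot, then tapering to 16 mm across), about 0.12 kg. Stands upright on the stage, in front of the leaf, in the carrier's way. Origin: centre of its foot, z up.
- objective_mid (a point): The lens's mid-height on its axis, 25 mm above its foot.
- drawer_spot (a point): Point on the inner floor of the open top drawer (75 mm above the bench), in the middle of its width and within the part that is open to the sky: 46 mm behind the inside of the drawer's front and at least 50 mm in front of the unit's body. Axes as the unit: x points into the unit, away from the drawer front. The drawer is 158 mm wide inside; its plywood walls rise 33 mm above this floor, its front panel 43 mm, the unit's top stands 55 mm above it.
- unit_drawer0 (a joint): How far the top drawer of the drawer unit is pulled out, m (0 shut); it stands 0.105 to 0.13 m open and slides with slight friction. The unit is 220 deep x 200 wide x 130 mm high and is fixed to the bench.
- stage: Low black slide stage fixed to the bench: 200 mm (its x) x 140 mm (its y) x 22 mm high. Origin: centre of its underside; its x axis runs from its open front towards the hinge of the leaf at the far end. Two 4 mm high, 8 mm wide steel rails run along x at y = -55 and +55 mm (102 mm clear between them).
- stage_top (a point): Centre of the stage's flat top face, 22 mm above the bench, axes as the stage.
- leaf_lip (a point): Middle of the near end of the leaf, in the plane of the leaf (12 mm on the stage's x axis, 8.5 mm above the stage top when the leaf lies at rest). The leaf is a thin steel flap, 65 x 90 x 3 mm, lapping the far part of the stage; when at rest its flat underside lies 7 mm above the stage top, from 20 mm to 85 mm on the stage's x axis, and a short lip turned up at about 40 degrees runs from 20 mm out to 10 mm. A 6 mm high stop block stands under the hinge from x = 77 mm on.
- leaf (a joint): Angle of the leaf about its hinge, rad: 0 at rest, grows as its lip is lifted; it weighs 0.12 kg, has no spring and lifts at a touch (about 0.6 N at the lip).
- carrier: Aluminium slide carrier lying flat on the bench: plate 110 mm (its x) x 70 mm (its y) x 4 mm thick, about 0.12 kg, with two glass slides inlaid. A grip tab stands up from it: 40 mm long along x (from -40 to 0 mm), 10 mm thick along y (centred at y = 0), its top 40 mm above the plate's underside. Origin: centre of the plate's underside; x points to the front edge (the end farther from the tab).
- carrier_edge (a point): Middle of the carrier's front edge at the underside: 55 mm ahead of the carrier's origin along its x.
- beaker: Bystander: glass beaker 68 mm across, 90 mm high; origin under its centre.
- reagent: Bystander: amber glass bottle 60 mm across, 130 mm high; origin under its centre.
- jar: Bystander: clear jar 56 mm across, 80 mm high, black cap; origin under its centre.
- dish: Bystander: shallow glass dish 90 mm across, 16 mm high; origin under its centre.
- eyepiece: Bystander: black plastic eyepiece 32 mm across, 48 mm high, standing on the bench; origin under its centre.
- slidebox: Bystander: grey slide box 90 x 120 x 30 mm; origin under its centre.
- tweezer: Bystander: steel lab spatula with a flat blade, 150 mm long, lying on the bench; origin under its middle.

How it is judged (in metres and radians):
On the way, in this order (a step that is already met when the one before it is completed fails the run):
1. the lens is in the drawer and let go (x of objective_mid in the frame of drawer_spot between -0.046 and 0.129 m and y of objective_mid in the frame of drawer_spot between -0.079 and 0.079 m and z of objective_mid in the frame of drawer_spot between 0 and 0.035 m and contact force between the fingers and objective below 0.1 N and linear speed of objective below 0.1 m/s), for 0.2 s.
2. the carrier's front edge is under the leaf (x of carrier_edge in the frame of stage_top between 0.035 and 0.09 m and y of carrier_edge in the frame of stage_top between -0.03 and 0.03 m and z of carrier_edge in the frame of stage_top between -0.004 and 0.0035 m), for 0.1 s.
At the end, for the whole second after the job is handed in: Lens in the top drawer, let go, at rest; carrier's front edge 35 mm or more along the stage's x (24 mm past the lip), within 30 mm of the centre line, under 3.5 mm above the top, square within 0.15 rad, flat within 0.035; fingers hold it, pressed on the stage over 4 N; leaf below 0.03 rad (all of step 2 and x of objective_mid in the frame of drawer_spot between -0.046 and 0.129 m and y of objective_mid in the frame of drawer_spot between -0.079 and 0.079 m and z of objective_mid in the frame of drawer_spot between 0 and 0.035 m and contact force between the fingers and objective below 0.1 N and linear speed of objective below 0.05 m/s and angle between the z axis of carrier and the z axis of stage_top, either way round below 0.035 rad and angle between the x axis of carrier and the x axis of stage_top, either way round below 0.15 rad and contact force between carrier and stage above 4 N and contact force between the fingers and carrier above 2 N and linear speed of carrier below 0.02 m/s and value of joint leaf below 0.03 rad); the arm keeps its last pose, push and grip.
It fails at once if the leaf is lifted (more than 0.06 rad, about 4 mm at its lip) (value of joint leaf above 0.06 rad).
It fails at once if the lens is dropped into the drawer (faster than 0.7 m/s near its floor) (x of objective_mid in the frame of drawer_spot between -0.046 and 0.129 m and y of objective_mid in the frame of drawer_spot between -0.079 and 0.079 m and z of objective_mid in the frame of drawer_spot below 0.06 m and linear speed of objective above 0.7 m/s).
It fails at once if a bystander is moved by more than 30 mm (distance of any of beaker, reagent, jar, dish, eyepiece, slidebox, tweezer from where it was at the start of the episode above 0.03 m).
It also fails if it takes over 58 s, if anything falls off the work surface, if the arm or the gripper's body presses on something with over 40 N, if the wrist force passes 120 N, or if a joint passes its speed limit or range.

ROBOT

A 6-joint arm with a two-finger parallel gripper is mounted at the origin on the work surface. World frame = base frame: x ahead of the robot, y to its left, z up, the work surface at z = 0. Lengths are in mm, angles in rad, forces in N, time in s.
With the tool pointing down it reaches from about 275 to 725 mm from the base axis. Payload 15.9 kg.
Tool frame: the origin (TCP) lies midway between the tips of the shut fingers; the grasp point (between the pads) lies 19 mm behind it (arm.pinch_z is the distance from the TCP to the grasp point, in mm); z points along the fingers, y is the direction in which the jaws open and shut (so a half turn about z gives the same grasp; the last joint's range is limited). The gripper opens to 85 mm and grips with 20 to 120 N. Pads are 22 mm wide; open, the fingers measure 114 mm over their backs; the gripper's body (76 mm by 85 mm) begins 54 mm behind the grasp point. The pads swing forward as they close: fully open they stand 13 mm farther back than shut.
Start: joints at [-1.345, 0.213, -0.034, 1.323, 0, 1.571], TCP at [111.938, -487.294, 231.306] pointing down, gripper open.
Joint ranges: [-2.98, 2.98], [-0.74, 1.72], [-1.14, 1.35], [-2.1, 2.04], [-1.57, 1.44], [-3.14, 3.14]. Speed limits (rad/s): [1.89, 1.89, 2.39, 2.57, 3.14, 3.14].

INTERFACE

Orientations are given as a unit quaternion [w, x, y, z].
In Python, from plant import arm gives the robot as it stands.
- The arm moves only by the tool jog_arm, never from a script. Its argument "steps" is a list of rows, each an object with "offset": the shift along the tool's x, y, z in m, a list of three; "rotation": the turn, a rotation vector about the tool's x, y, z in degrees, a list of three. A call has 1 to 10 rows; each row is the pose to reach, as a shift and turn from the pose commanded when the call began, along the tool's axes at that moment; what a row does not reach only later rows make up. A row lasts 1/12 s, in which the tool goes at most 41.7 mm and 7.16 degrees, less where a joint would pass 70% of its speed; a pose out of reach is approached as far as the arm can. A call with a gripper value outside its range is refused whole. "gripper" is the gripper command: -1 is shut, 1 is fully open, values between are in proportion, set as the call begins (left out, the last holds). The fingers move at their own pace and stop on an object; "grip_force" is the grip in N (left out, the last holds). Time passes only in rows, so rows that repeat a pose let the fingers close. It gives the time, the measured TCP pose, the force and the opening at its end, in the units of the state.
- arm.read_state(): the state, without advancing time (a new reading comes with each control period).
- arm.grab_frame(name): name is "scene" or "side" or "wrist"; returns a dict with "img" (400x640x3 uint8, red, green, blue), "z_map" (400x640 float32, mm along the optical axis (not along the pixel's ray), 0 where there is no reading), "vertical_fov" (degrees; the focal length in pixels is half the picture's height over the tangent of half this angle, whatever the lens; pixels are square), "cx", "cy" (the principal point, pixels), "distortion" ([k1, k2, p1, p2, k3] as OpenCV has them; the pictures are not rectified), "rvec" (rotation vector, rad) and "tvec" (3), from world to camera coordinates, as OpenCV has them; the wrist camera has in their place "tool_from_camera" (4x4, takes a point from camera to tool coordinates, whose origin is the TCP and whose axes are the flange's). Camera axes: x right, y down, z forward; pixel columns grow to the right and rows downward; lengths in mm; the calibration is good to about 2 mm. A picture is of the moment at which its call begins: read the wrist's pose just before it.
- arm.close_job(): hands the job in, once; it reports no verdict.
The state is a dict: "clock": time; "joints": joint angles; "dq": joint speeds; "joint_efforts": joint torques, N m; "tool_pos": TCP position; "tool_rot": TCP orientation; "wrist_force": force on the tool from outside, world axes, zero at the start; "moment": the same for the moment, N m; "finger_gap": finger opening in mm.
Only numpy, scipy, OpenCV 4.12 (cv2) and the standard library are available. Lean on these libraries where they do the work, as an engineer would, in place of code of your own. Each camera call takes 0.05 s, during which the arm holds its last target.

## Working session

There is one attempt and no reset: what is moved stays moved. The work goes in short steps, Python scripts to look and compute and a tool call to move; the robot and the scene stay as the last step left them, time stands still between calls to the robot, and variables do not carry over. Pictures are saved under pics/ and viewed, and the job is handed in when it is done.

Besides the shell and the picture viewer there is one more tool, called after ">>>" as name(argument=value, ...) on one line, values as JSON. jog_arm: Moves the arm, as the interface text tells. Its arguments: {"type":"object","properties":{"steps":{"type":"array","items":{"type":"object","properties":{"offset":{"type":"array","items":{"type":"number"}},"rotation":{"type":"array","items":{"type":"number"}}}}},"gripper":{"type":"number"},"grip_force":{"type":"number"}},"required":["steps"]}

```bash
ls; mkdir -p pics
python3 - <<'E'
from plant import arm
import cv2,numpy as np,pickle
print(arm.read_state())
for n in ["scene","side","wrist"]:
    f=arm.grab_frame(n); pickle.dump(f,open(n+".pkl","wb"))
    cv2.imwrite(f"pics/{n}0.png",cv2.cvtColor(f["img"],cv2.COLOR_RGB2BGR))
    print(n,{k:v for k,v in f.items() if k not in("img","z_map")})
E
```

```text
pics
{'clock': 0.0, 'joints': array([-1.34500023e+00,  2.13354995e-01, -3.50519119e-02,  1.32348677e+00,
       -8.49620928e-06,  1.57081468e+00]), 'dq': array([ 0.00054982, -0.00060259,  0.00052512, -0.00014683, -0.00155575,
       -0.00138347]), 'joint_efforts': array([-1.98410431e-03, -6.86156273e+01,  4.87125564e+01,  1.72420114e-02,
       -7.82654547e-05,  4.15808563e-05]), 'tool_pos': array([ 111.86422391, -486.98513362,  230.81958788]), 'tool_rot': array([-5.44703171e-04,  9.93634666e-01,  1.12649236e-01, -6.60389298e-05]), 'wrist_force': array([-0.08230987, -0.00504839,  0.15555325]), 'moment': array([ 0.01625   , -0.03131206, -0.01159723]), 'finger_gap': 85.40926805706393}
scene {'vertical_fov': 48.71950557575498, 'cx': 308.1943010444878, 'cy': 199.03899109404188, 'distortion': array([-0.00335765,  0.        ,  0.        ,  0.        ,  0.        ]), 'rvec': array([ 1.82092363,  1.66654455, -0.71589303]), 'tvec': array([ -85.47070876, -313.8978135 , 1539.93104909])}
side {'vertical_fov': 44.26046227018777, 'cx': 315.10369163144753, 'cy': 196.6147861115513, 'distortion': array([0.04505123, 0.        , 0.        , 0.        , 0.        ]), 'rvec': array([ 0.2224971 , -2.60790758,  1.52412503]), 'tvec': array([ 538.10132036,   65.14706049, 1165.4179122 ])}
wrist {'vertical_fov': 66.83935908937998, 'cx': 316.75886739133324, 'cy': 202.09563309132076, 'distortion': array([-0.01090951,  0.        ,  0.        ,  0.        ,  0.        ]), 'tool_from_camera': array([[ 2.97158555e-04, -9.48080714e-01, -3.18029671e-01,
         8.14175646e+01],
       [ 9.99999956e-01,  2.77475302e-04,  1.07189871e-04,
        -1.22522963e+00],
       [-1.33792709e-05, -3.18029688e-01,  9.48080755e-01,
        -1.41799098e+02],
       [ 0.00000000e+00,  0.00000000e+00,  0.00000000e+00,
         1.00000000e+00]])}
```

View pics/scene0.png

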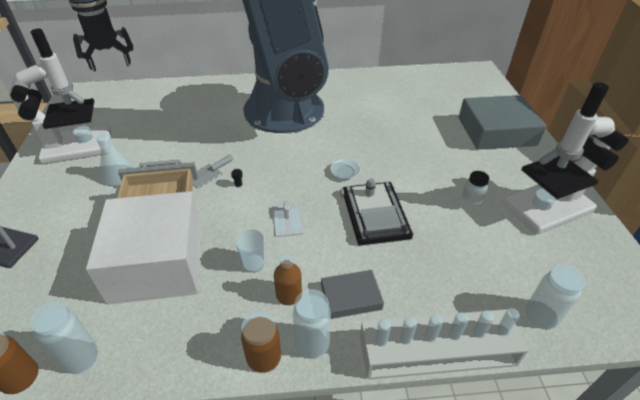

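View pics/side0.png

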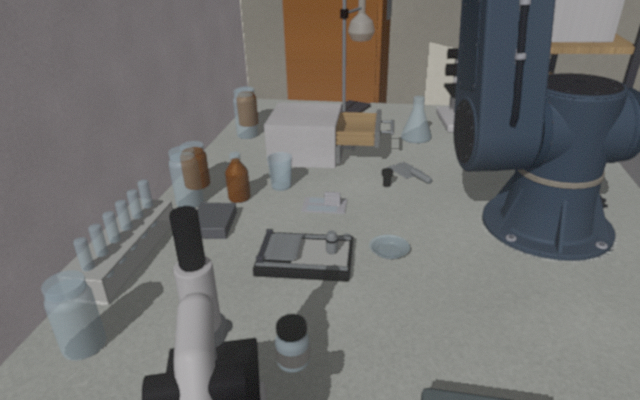

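View pics/wrist0.png

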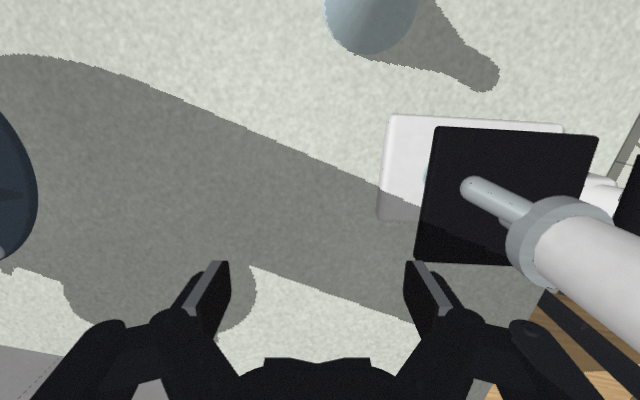

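Scene view: lens at about (370,188) on the stage (378,212), carrier at (287,220), and the drawer opening at (157,183) towards the robot. Next I'll convert these to world positions.

```bash
cat > h.py <<'E'
import numpy as np,cv2,pickle
from scipy.spatial.transform import Rotation as R
def K(f):
    h=f["img"].shape[0]; fl=h/2/np.tan(np.radians(f["vertical_fov"])/2)
    return np.array([[fl,0,f["cx"]],[0,fl,f["cy"]],[0,0,1.]])
def pose(f):  # cam->world R,t
    if "rvec" in f:
        Rm=cv2.Rodrigues(np.array(f["rvec"]))[0]; return Rm.T,-Rm.T@np.array(f["tvec"])
    T=np.array(f["tool_from_camera"]); q=f["tool_rot"]; Rt=R.from_quat([q[1],q[2],q[3],q[0]]).as_matrix()
    return Rt@T[:3,:3], Rt@T[:3,3]+np.array(f["tool_pos"])
def rays(f,uv):
    p=cv2.undistortPoints(np.array(uv,float).reshape(-1,1,2),K(f),np.array(f["distortion"])).reshape(-1,2)
    return np.c_[p,np.ones(len(p))]
def onplane(f,uv,z):
    Rm,t=pose(f); d=rays(f,uv)@Rm.T; return t+d*((z-t[2])/d[:,2])[:,None]
def depth(f,uv):
    Rm,t=pose(f); d=rays(f,uv); zz=np.array([f["z_map"][int(round(v)),int(round(u))] for u,v in uv])
    return t+(d*zz[:,None])@Rm.T
def cloud(f):
    v,u=np.mgrid[0:400,0:640]; uv=np.c_[u.ravel(),v.ravel()]; Rm,t=pose(f)
    return (t+(rays(f,uv)*f["z_map"].ravel()[:,None])@Rm.T).reshape(400,640,3)
def proj(f,P):
    Rm,t=pose(f); r=Rm.T; return cv2.projectPoints(np.array(P,float).reshape(-1,3),cv2.Rodrigues(r)[0],-r@t,K(f),np.array(f["distortion"]))[0].reshape(-1,2)
def grab(n,name=None):
    from plant import arm
    s=arm.read_state(); f=dict(arm.grab_frame(n)); f["tool_pos"]=s["tool_pos"]; f["tool_rot"]=s["tool_rot"]
    if name:
        pickle.dump(f,open(name+".pkl","wb")); cv2.imwrite(f"pics/{name}.png",cv2.cvtColor(f["img"],cv2.COLOR_RGB2BGR))
    return f
def load(n): return pickle.load(open(n+".pkl","rb"))
E
python3 - <<'E'
from h import *
f=load("scene"); g=load("side")
np.set_printoptions(precision=1,suppress=True)
for n,u in dict(lens=(370,183),stage=(385,220),carrier=(287,228),tab=(286,207),drawer=(157,183),drawerfront=(157,168),beaker=(250,250),reag=(288,285),dish=(343,172),eye=(237,175),jar=(478,182),box=(350,290),tweez=(215,168),unittop=(150,230)).items(): print(n,depth(f,[u])[0])
for n,u in dict(lens=(332,237),carrier=(320,205),leaf=(285,247),bench=(400,300)).items(): print(n,depth(g,[u])[0])
for n,fr,b in (("scene",f,(200,130,440,270)),("side",g,(230,150,430,290))):
    c=fr["img"][b[1]:b[3],b[0]:b[2]]; cv2.imwrite(f"pics/{n}c.png",cv2.cvtColor(cv2.resize(c,None,fx=3.3,fy=3.3,interpolation=cv2.INTER_CUBIC),cv2.COLOR_RGB2BGR))
E
```

```text
lens [480.7 209.5  67.6]
stage [581.2 232.4  30.2]
carrier [560.1 -15.6   2.7]
tab [514.7 -14.6  33.8]
drawer [ 435.9 -347.5   76.1]
drawerfront [ 418.8 -341.2  112.6]
beaker [ 638.1 -108.    19.6]
reag [787.7 -21.2  77.8]
dish [357.5 158.    4.2]
eye [ 387.7 -144.1   44.6]
jar [514.9 484.9  77.7]
box [779.7 113.2  29.5]
tweez [ 310.1 -215.3   10.4]
unittop [ 651.3 -315.3  128.6]
lens [468.6 223.7  65.4]
carrier [535.7  -6.1   4. ]
leaf [570.4 225.8  30.9]
bench [322.3 321.7   0.7]
```

View pics/scenec.png

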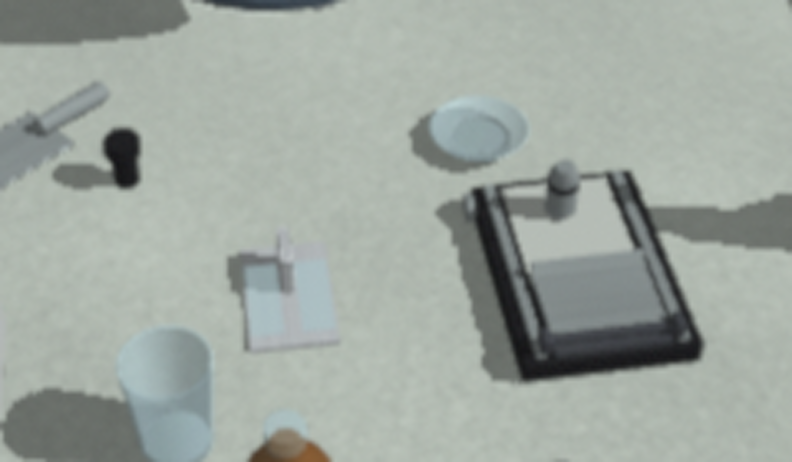

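>>> jog_arm(steps=[{"offset": [0.035,-0.035,-0.01]},{"offset": [0.07,-0.07,-0.02]},{"offset": [0.1,-0.1,-0.03]},{"offset": [0.13,-0.13,-0.04]},{"offset": [0.16,-0.16,-0.05]},{"offset": [0.188,-0.188,-0.06]},{"offset": [0.216,-0.216,-0.06]},{"offset": [0.245,-0.245,-0.06]},{"offset": [0.274,-0.274,-0.06]},{"offset": [0.3,-0.3,-0.06]}])

```text
$.steps[0]: bad value
```

Run:
```python
from plant import arm
print(arm.read_state()["joints"])
from h import *
np.set_printoptions(precision=1,suppress=True)
f=load("scene"); C=cloud(f)
# stage black+rails+leaf: points z 18..45 in region, drop lens by z
m=(C[...,0]>400)&(C[...,0]<720)&(C[...,1]>100)&(C[...,1]<340)&(C[...,2]>12)&(C[...,2]<36)
r=cv2.minAreaRect(C[m][:,:2].astype(np.float32)); print(r,m.sum())
m=(C[...,0]>450)&(C[...,0]<620)&(C[...,1]>-80)&(C[...,1]<50)&(C[...,2]>2.5)&(C[...,2]<45)
print(cv2.minAreaRect(C[m][:,:2].astype(np.float32)),m.sum())
```

```text
[-1.34499313e+00  2.13230595e-01 -3.48570695e-02  1.32349691e+00
  1.16073499e-05  1.57078892e+00]
((532.792236328125, 216.83157348632812), (202.9279022216797, 147.01878356933594), 3.341914415359497) 2903
((546.8982543945312, -14.408588409423828), (149.119140625, 118.52339172363281), 2.7232909202575684) 512
```

>>> jog_arm(steps=[{"offset": [0.035,-0.035,-0.01],"rotation": [0,0,0]},{"offset": [0.07,-0.07,-0.02],"rotation": [0,0,0]},{"offset": [0.1,-0.1,-0.03],"rotation": [0,0,0]},{"offset": [0.13,-0.13,-0.04],"rotation": [0,0,0]},{"offset": [0.16,-0.16,-0.05],"rotation": [0,0,0]},{"offset": [0.188,-0.188,-0.06],"rotation": [0,0,0]},{"offset": [0.216,-0.216,-0.06],"rotation": [0,0,0]},{"offset": [0.245,-0.245,-0.06],"rotation": [0,0,0]},{"offset": [0.274,-0.274,-0.06],"rotation": [0,0,0]},{"offset": [0.3,-0.3,-0.06],"rotation": [0,0,0]}])

```text
clock: 0.98
tool_pos: [326.7, -143.6, 291.4]
tool_rot: [0.0, 0.994, 0.113, 0.0]
wrist_force: [2.1, -1.2, 0.3]
finger_gap: 85.0
```

Run:
```python
from plant import arm
s=arm.read_state();print(s["joints"],s["tool_pos"],s["tool_rot"])
```

```text
[-4.13929783e-01 -8.54732218e-02 -2.04858892e-01  1.45080346e+00
 -6.62598843e-05  2.50198320e+00] [ 326.74868597 -143.5672498   291.44605807] [1.81271085e-04 9.93640293e-01 1.12600511e-01 2.45785856e-04]
```

>>> jog_arm(steps=[{"offset": [0.02,-0.023,0],"rotation": [0,0,-7]},{"offset": [0.04,-0.045,0],"rotation": [0,0,-14]},{"offset": [0.06,-0.067,0],"rotation": [0,0,-21]},{"offset": [0.08,-0.09,0],"rotation": [0,0,-28]},{"offset": [0.1,-0.112,0],"rotation": [0,0,-35]},{"offset": [0.12,-0.135,0],"rotation": [0,0,-42]},{"offset": [0.14,-0.16,0],"rotation": [0,0,-49]},{"offset": [0.16,-0.18,0],"rotation": [0,0,-56]},{"offset": [0.18,-0.205,0],"rotation": [0,0,-63]},{"offset": [0.198,-0.225,0],"rotation": [0,0,-70]}])

```text
clock: 1.82
tool_pos: [469.3, 120.1, 290.9]
tool_rot: [-0.0, 0.747, 0.665, -0.0]
wrist_force: [-0.0, -1.0, -0.2]
finger_gap: 85.7
```

>>> jog_arm(steps=[{"offset": [0,0,0],"rotation": [0,0,-7]},{"offset": [0,0,0],"rotation": [0,0,-14]},{"offset": [0,0,0],"rotation": [0,0,-21]},{"offset": [0,0,0],"rotation": [0,0,-28]},{"offset": [0,0,0],"rotation": [0,0,-35]},{"offset": [0,0,0],"rotation": [0,0,-42]},{"offset": [0,0,0],"rotation": [0,0,-49]},{"offset": [0,0,0],"rotation": [0,0,-56]},{"offset": [0,0,0],"rotation": [0,0,-63]},{"offset": [0,0,0],"rotation": [0,0,-70]}])

```text
clock: 2.65
tool_pos: [468.8, 118.2, 291.0]
tool_rot: [-0.0, 0.231, 0.973, -0.0]
wrist_force: [0.8, -0.7, -0.2]
finger_gap: 85.3
```

>>> jog_arm(steps=[{"offset": [0,0,0],"rotation": [0,0,-7]},{"offset": [0,0,0],"rotation": [0,0,-14]},{"offset": [0,0,0],"rotation": [0,0,-21]},{"offset": [0,0,0],"rotation": [0,0,-28]},{"offset": [0,0,0],"rotation": [0,0,-30]},{"offset": [0,0,0],"rotation": [0,0,-30]}])

```text
clock: 3.15
tool_pos: [468.8, 118.2, 291.0]
tool_rot: [-0.0, -0.027, 1.0, -0.0]
wrist_force: [-0.3, -0.1, 0.1]
finger_gap: 85.4
```

Run:
```python
from h import *
from plant import arm
s=arm.read_state();print(s["joints"],s["tool_pos"],s["tool_rot"],s["clock"])
grab("wrist","w1")
```

```text
[ 2.46910760e-01  1.77603471e-01  7.19429632e-02  1.46557423e+00
 -3.45391839e-05  1.93785488e-01] [468.81358763 118.15502716 291.0375603 ] [-2.10132952e-04 -2.65595155e-02  9.99647210e-01 -6.47641172e-05] 3.15
```

View pics/w1.png

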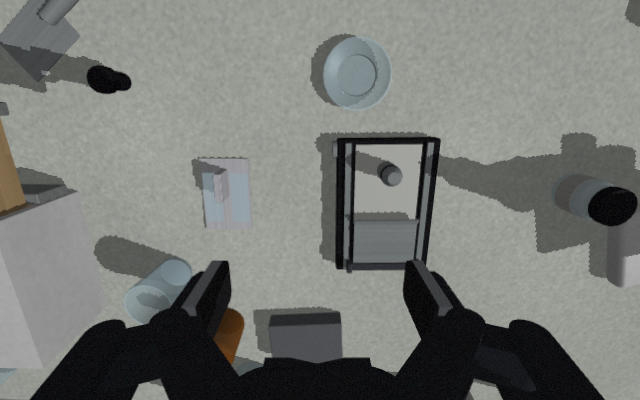

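Wrist view: stage corners at about (337,137), (440,137) and (337,268), lens top at (391,174), and carrier (203–250, 157–230) with its tab at (220,185). I'll measure these.

Run:
```python
from h import *
np.set_printoptions(precision=1,suppress=True)
f=load("w1"); C=cloud(f); img=f["img"].astype(int)
print("bench z",np.median(C[300:,:][...,2][(C[300:,...,2]<15)]), C[100,450],C[290,130])
v,u=np.mgrid[0:400,0:640]
# black stage mask
m=((img.max(2)<45)&(u>315)&(u<460)&(v>120)&(v<285)&(C[...,2]<60)).astype(np.uint8)
n,l,st,_=cv2.connectedComponentsWithStats(m); print(st)
mm=((C[...,2]>14)&(C[...,2]<31)&(u>315)&(u<460)&(v>120)&(v<285)).astype(np.uint8)
for nm,x in(("depth",mm),("black",m)):
    ct=max(cv2.findContours(x,0,1)[0],key=cv2.contourArea)
    r=cv2.minAreaRect(ct); b=cv2.boxPoints(r); P=onplane(f,b,22); print(nm,r,"\n",P,"c",P.mean(0))
    P=P[:,:2]; print([np.linalg.norm(P[i]-P[i-1]) for i in range(4)],[np.degrees(np.arctan2(*(P[i]-P[i-1])[::-1])) for i in range(4)])
# lens top
L=(C[...,2]>60)&(C[...,2]<80)&(u>360)&(u<420)&(v>150)&(v<200); print("lens top",C[L].mean(0),L.sum(), np.ptp(C[L],axis=0))
# carrier
k=((C[...,2]>2.2)&(C[...,2]<8)&(u>195)&(u<260)&(v>145)&(v<240))
t=((C[...,2]>30)&(C[...,2]<50)&(u>195)&(u<260)&(v>145)&(v<240))
print("tab",C[t].mean(0),t.sum(),cv2.minAreaRect(C[t][:,:2].astype(np.float32)))
print("plate",k.sum(),np.median(C[k][:,2]),cv2.minAreaRect(C[k][:,:2].astype(np.float32)))
x,y,w,h=190,145,70,95
a=cv2.resize(f["img"][y:y+h,x:x+w],None,fx=6,fy=6,interpolation=cv2.INTER_CUBIC)
b=cv2.resize(f["img"][125:280,320:455],None,fx=3.6,fy=3.6,interpolation=cv2.INTER_CUBIC)
H=max(a.shape[0],b.shape[0]); o=np.zeros((H,a.shape[1]+b.shape[1],3),np.uint8); o[:a.shape[0],:a.shape[1]]=a;o[:b.shape[0],a.shape[1]:]=b
cv2.imwrite("pics/w1c.png",o[...,::-1]); print(o.shape)
```

```text
bench z -0.978654324964964 [375.6 295.8  -0.8] [ 638.  -120.7   89.2]
[[     0      0    640    400 253010]
 [   336    137    104    133   2868]
 [   380    165     14     14     42]
 [   414    223      5     37     55]
 [   417    259      1      1      1]
 [   371    263      6      1      6]
 [   378    263      1      1      1]
 [   380    263      1      1      1]
 [   383    263      1      1      1]
 [   386    263      2      1      2]
 [   389    263      4      1      4]
 [   394    263      1      1      1]
 [   396    263      1      1      1]
 [   398    263      5      1      5]
 [   404    263      2      1      2]]
depth ((387.05047607421875, 203.12403869628906), (130.1105499267578, 108.30689239501953), 88.8982925415039) 
 [[434.1 137.4  22. ]
 [423.5 281.7  22. ]
 [619.1 321.6  22. ]
 [631.5 154.9  22. ]] c [527.1 223.9  22. ]
[np.float64(198.19968652466812), np.float64(144.73797433368526), np.float64(199.68430236074747), np.float64(167.17229341491927)] [np.float64(-174.9285741727572), np.float64(94.20811631488422), np.float64(11.521929287797885), np.float64(-85.75159143326816)]
black ((387.4999694824219, 202.99996948242188), (102.99998474121094, 131.99996948242188), 0.0) 
 [[631.  157.7  22. ]
 [431.  143.   22. ]
 [423.5 280.4  22. ]
 [622.7 316.9  22. ]] c [527.1 224.5  22. ]
[np.float64(159.3888751811074), np.float64(200.5475049745799), np.float64(137.68482375189478), np.float64(202.48898996306957)] [np.float64(-87.00642821941301), np.float64(-175.7853015863635), np.float64(93.12410427075845), np.float64(10.364639794727157)]
lens top [470.1 211.9  67.9] 322 [24.8 25.9 13.1]
tab [505.2 -12.8  38.1] 270 ((505.8557434082031, -13.858495712280273), (39.12459945678711, 10.780546188354492), 2.295438766479492)
plate 2813 3.5940749515591506 ((526.33642578125, -13.038883209228516), (110.53323364257812, 70.79711151123047), 2.5966579914093018)
(570, 906, 3)
```

View pics/w1c.png

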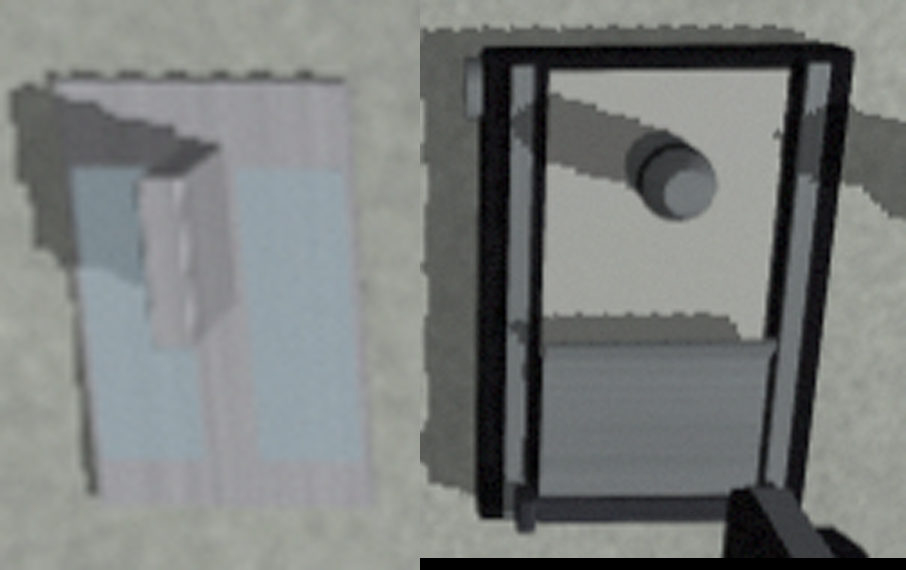

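Run:
```python
from h import *
np.set_printoptions(precision=2,suppress=True)
f=load("w1"); C=cloud(f); 
v,u=np.mgrid[0:400,0:640]
m=(C[...,2]>19)&(C[...,2]<27.5)&(u>315)&(u<460)&(v>120)&(v<285)
P=C[m]; print(cv2.minAreaRect(P[:,:2].astype(np.float32)),m.sum())
# edges: left/right fit
for s in(0,1):
  pts=[]
  for x in range(440,610,5):
    q=P[(P[:,0]>x)&(P[:,0]<x+5)][:,1]
    if len(q)>5: pts.append((x+2.5,q.min() if s==0 else q.max()))
  pts=np.array(pts); c=np.polyfit(pts[:,0],pts[:,1],1); 
  for _ in range(3):
    r=pts[:,1]-np.polyval(c,pts[:,0]); k=abs(r)<2.5; c=np.polyfit(pts[k,0],pts[k,1],1)
  print(np.degrees(np.arctan(c[0])),np.polyval(c,530),k.sum(),len(pts))
pts=[]
for y in range(165,275,5):
    q=P[(P[:,1]>y)&(P[:,1]<y+5)][:,0]; pts.append((y+2.5,q.min(),q.max()))
pts=np.array(pts);c=np.polyfit(pts[:,0],pts[:,1],1);print("front",np.degrees(np.arctan(c[0])),np.polyval(c,217)); print(pts[::4])
# leaf points
m=(C[...,2]>28.5)&(C[...,2]<40)&(u>345)&(u<430)&(v>205)&(v<262); Q=C[m]; print("leaf",cv2.minAreaRect(Q[:,:2].astype(np.float32)),np.median(Q[:,2]),m.sum())
# lens axis: barrel points
L=C[(C[...,2]>68)&(u>360)&(u<420)&(v>150)&(v<200)]; print("top",L.mean(0),cv2.minEnclosingCircle(L[:,:2].astype(np.float32)),len(L))
L=C[(C[...,2]>30)&(C[...,2]<62)&(u>360)&(u<420)&(v>150)&(v<200)];A=np.c_[2*L[:,:2],np.ones(len(L))];s=np.linalg.lstsq(A,(L[:,:2]**2).sum(1),rcond=None)[0];print("barrel",s[:2],np.sqrt(s[2]+s[0]**2+s[1]**2),len(L))
# drawer with scene + w1
S=load("scene");D=cloud(S)
m=(D[...,2]>126)&(D[...,2]<134)&(D[...,1]<-150)&(D[...,0]>450)&(D[...,0]<800);print("unit top",cv2.minAreaRect(D[m][:,:2].astype(np.float32)),m.sum(),np.median(D[m][:,2]))
m=(D[...,2]>70)&(D[...,2]<82)&(D[...,1]<-200)&(D[...,0]>350)&(D[...,0]<540)&(D[...,1]>-460);print("floor",cv2.minAreaRect(D[m][:,:2].astype(np.float32)),m.sum(),np.median(D[m][:,2]))
m=(D[...,2]>102)&(D[...,2]<122)&(D[...,1]<-200)&(D[...,0]>330)&(D[...,0]<460)&(D[...,1]>-460);print("front",cv2.minAreaRect(D[m][:,:2].astype(np.float32)),m.sum(),np.median(D[m][:,2]))
```

```text
((528.78564453125, 217.2394561767578), (198.86801147460938, 145.67633056640625), 3.7619192600250244) 8988
3.5527358501768873 150.80607662656087 30 34
3.580086091652297 289.5069860564435 34 34
front -3.4794827531467356 429.7924239423092
[[167.5  432.66 631.75]
 [187.5  431.42 628.51]
 [207.5  430.39 627.41]
 [227.5  429.21 626.44]
 [247.5  428.13 625.24]
 [267.5  426.89 542.72]]
leaf ((574.2139282226562, 221.97390747070312), (70.06871032714844, 106.6458511352539), 3.728037118911743) 31.44921954504298 2594
top [466.74 207.86  89.74] ((431.69403076171875, 168.50083923339844), 69.94476318359375) 191
barrel [471.8 213.8] 12.735983063612524 154
unit top ((642.044921875, -332.2013854980469), (209.36953735351562, 201.09031677246094), 2.5760514736175537) 6224 128.76470311697244
floor ((479.81170654296875, -329.994873046875), (127.34788513183594, 178.32623291015625), 3.6254332065582275) 885 73.76835532807968
front ((420.2679443359375, -341.25775146484375), (77.5684585571289, 193.75379943847656), 0.39936426281929016) 709 111.79017508973845
```

>>> jog_arm(steps=[{"offset": [-0.003,0.032,0.02],"rotation": [0,0,0]},{"offset": [-0.006,0.064,0.04],"rotation": [0,0,0]},{"offset": [-0.008,0.0953,0.06],"rotation": [0,0,0]},{"offset": [-0.008,0.0953,0.095],"rotation": [0,0,0]},{"offset": [-0.008,0.0953,0.13],"rotation": [0,0,0]},{"offset": [-0.008,0.0953,0.15],"rotation": [0,0,0]},{"offset": [-0.008,0.0953,0.15],"rotation": [0,0,0]}])

```text
clock: 3.78
tool_pos: [469.5, 212.9, 137.1]
tool_rot: [-0.003, -0.025, 1.0, -0.001]
wrist_force: [-0.2, -1.1, 0.1]
finger_gap: 85.5
```

Run:
```python
from h import *
from plant import arm
s=arm.read_state();print(s["tool_pos"],s["tool_rot"],s["wrist_force"])
f=grab("wrist","w2")
C=cloud(f); p=proj(f,[[471.8,213.8,72],[471.8,213.8,22]]);print(p)
v,u=np.mgrid[0:400,0:640]
m=(abs(u-p[0,0])<60)&(abs(v-p[0,1])<90)
for a,b in((30,40),(40,50),(50,62)):
  L=C[m&(C[...,2]>a)&(C[...,2]<b)&(abs(C[...,0]-472)<22)&(abs(C[...,1]-214)<22)];A=np.c_[2*L[:,:2],np.ones(len(L))];s=np.linalg.lstsq(A,(L[:,:2]**2).sum(1),rcond=None)[0];print("barrel",s[:2],np.sqrt(s[2]+s[0]**2+s[1]**2),len(L))
```

```text
[469.53234542 212.91045464 137.09182942] [-0.00308811 -0.02487064  0.99968505 -0.00130711] [-0.24790867 -1.05643448  0.10184599]
[[316.44717867 222.32862292]
 [316.64354132 201.33642819]]
barrel [471.68891014 213.91624223] 12.63848833813885 90
barrel [471.72398485 213.96264968] 12.70195193011131 89
barrel [471.64810923 213.94426936] 12.818845638919367 189
```

View pics/w2.png

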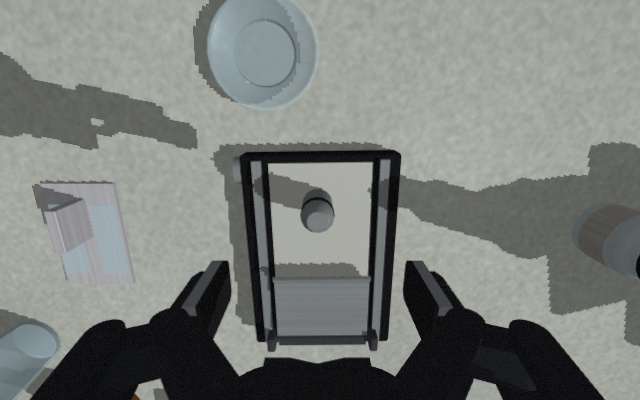

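Lens at (317,214) sits centred between the fingers, and its axis (471.7, 213.9) agrees with the first measurement. Descending to grasp.

>>> jog_arm(steps=[{"offset": [0,0,0.03],"rotation": [0,0,0]},{"offset": [0,0,0.06],"rotation": [0,0,0]},{"offset": [0,0,0.085],"rotation": [0,0,0]},{"offset": [0,0,0.1],"rotation": [0,0,0]},{"offset": [0,0,0.108],"rotation": [0,0,0]},{"offset": [0,0,0.112],"rotation": [0,0,0]},{"offset": [0,0,0.112],"rotation": [0,0,0]},{"offset": [0,0,0.112],"rotation": [0,0,0]}])

```text
clock: 4.5
tool_pos: [473.0, 214.2, 30.6]
tool_rot: [0.001, -0.025, 1.0, 0.0]
wrist_force: [0.5, -0.3, -0.2]
finger_gap: 85.4
```

>>> jog_arm(steps=[{"offset": [0,0,0],"rotation": [0,0,0]},{"offset": [0,0,0],"rotation": [0,0,0]},{"offset": [0,0,0],"rotation": [0,0,0]},{"offset": [0,0,0],"rotation": [0,0,0]},{"offset": [0,0,0],"rotation": [0,0,0]},{"offset": [0,0,0],"rotation": [0,0,0]},{"offset": [0,0,0],"rotation": [0,0,0]},{"offset": [0,0,0],"rotation": [0,0,0]}], gripper=-1, grip_force=30)

```text
clock: 5.17
tool_pos: [472.2, 213.9, 29.5]
tool_rot: [0.0, -0.026, 1.0, 0.0]
wrist_force: [-1.0, -0.9, 5.6]
finger_gap: 25.2
```

>>> jog_arm(steps=[{"offset": [0,0,-0.005],"rotation": [0,0,0]},{"offset": [0,0,-0.02],"rotation": [0,0,0]},{"offset": [0,0,-0.045],"rotation": [0,0,0]},{"offset": [0,0,-0.075],"rotation": [0,0,0]},{"offset": [0,-0.005,-0.11],"rotation": [0,0,0]},{"offset": [0,-0.02,-0.135],"rotation": [0,0,0]},{"offset": [0.003,-0.045,-0.15],"rotation": [0,0,0]},{"offset": [0.006,-0.08,-0.155],"rotation": [0,0,0]},{"offset": [0.009,-0.117,-0.155],"rotation": [0,0,0]},{"offset": [0.012,-0.155,-0.155],"rotation": [0,0,0]}])

```text
clock: 6.0
tool_pos: [467.8, 57.2, 185.0]
tool_rot: [0.001, -0.026, 1.0, 0.0]
wrist_force: [1.2, -0.2, -1.8]
finger_gap: 25.2
```

>>> jog_arm(steps=[{"offset": [0.002,-0.04,0],"rotation": [0,0,0]},{"offset": [0.005,-0.08,0],"rotation": [0,0,0]},{"offset": [0.007,-0.12,0],"rotation": [0,0,0]},{"offset": [0.01,-0.16,0],"rotation": [0,0,0]},{"offset": [0.012,-0.2,0],"rotation": [0,0,0]},{"offset": [0.015,-0.24,0],"rotation": [0,0,0]},{"offset": [0.017,-0.28,0],"rotation": [0,0,0]},{"offset": [0.02,-0.315,0],"rotation": [0,0,0]},{"offset": [0.022,-0.345,0],"rotation": [0,0,0]},{"offset": [0.023,-0.36,0],"rotation": [0,0,0]}])

```text
clock: 6.83
tool_pos: [462.7, -305.5, 184.2]
tool_rot: [-0.0, -0.024, 1.0, -0.0]
wrist_force: [0.2, -0.4, -1.2]
finger_gap: 25.0
```

Run:
```python
from h import *
from plant import arm
s=arm.read_state();print(s["tool_pos"],s["tool_rot"],s["wrist_force"],s["finger_gap"])
f=grab("wrist","w3")
```

```text
[ 462.74612705 -305.53684765  184.15317341] [-1.53812706e-04 -2.44301850e-02  9.99701500e-01 -2.29076888e-04] [ 0.19602949 -0.36961528 -1.15011749] 25.040781597234883
```

View pics/w3.png

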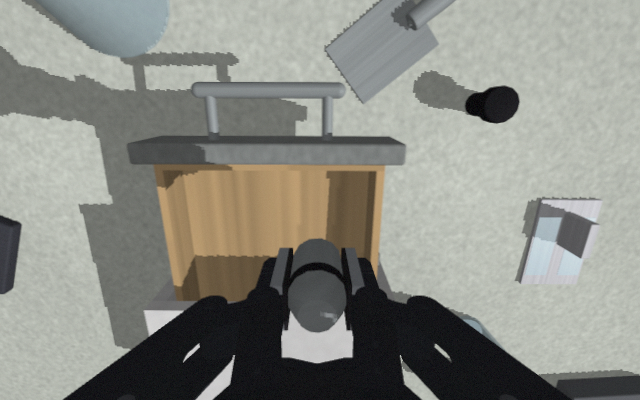

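The lens is held between the fingers (top at about (318,250)). The drawer interior spans x 180–365 with the front panel at row ~150. I'll measure it.

Run:
```python
from h import *
np.set_printoptions(precision=1,suppress=True)
f=load("w3"); C=cloud(f)
for r in (180,200,220,240): 
    print(r,[tuple(C[r,c].round(0)) for c in (165,172,180,190,210,250,355,365,372,378)])
for c in(200,270,330): print(c,[tuple(C[r,c].round(0)) for r in (140,150,160,164,168,180,200,230,250)])
m=(C[...,2]>106)&(C[...,2]<111.5)&(C[...,0]<520)&(C[...,1]<-200); print("rim",m.sum(),cv2.minAreaRect(C[m][:,:2].astype(np.float32)))
m=(C[...,2]>114)&(C[...,2]<122)&(C[...,0]<470); v,u=np.nonzero(m);k=v<170;m=C[v[k],u[k]]; print("panel",cv2.minAreaRect(m[:,:2].astype(np.float32)),len(m))
```

```text
180 [(np.float64(442.0), np.float64(-418.0), np.float64(108.0)), (np.float64(445.0), np.float64(-419.0), np.float64(95.0)), (np.float64(448.0), np.float64(-418.0), np.float64(83.0)), (np.float64(450.0), np.float64(-414.0), np.float64(74.0)), (np.float64(449.0), np.float64(-397.0), np.float64(75.0)), (np.float64(447.0), np.float64(-362.0), np.float64(75.0)), (np.float64(443.0), np.float64(-273.0), np.float64(74.0)), (np.float64(443.0), np.float64(-264.0), np.float64(75.0)), (np.float64(438.0), np.float64(-261.0), np.float64(91.0)), (np.float64(434.0), np.float64(-260.0), np.float64(107.0))]
200 [(np.float64(458.0), np.float64(-420.0), np.float64(107.0)), (np.float64(460.0), np.float64(-419.0), np.float64(100.0)), (np.float64(464.0), np.float64(-417.0), np.float64(89.0)), (np.float64(468.0), np.float64(-416.0), np.float64(73.0)), (np.float64(467.0), np.float64(-398.0), np.float64(74.0)), (np.float64(465.0), np.float64(-363.0), np.float64(75.0)), (np.float64(461.0), np.float64(-271.0), np.float64(75.0)), (np.float64(461.0), np.float64(-262.0), np.float64(74.0)), (np.float64(453.0), np.f
[... 2440 characters left out ...]
p.float64(412.0), np.float64(-298.0), np.float64(118.0)), (np.float64(419.0), np.float64(-297.0), np.float64(116.0)), (np.float64(422.0), np.float64(-297.0), np.float64(117.0)), (np.float64(427.0), np.float64(-296.0), np.float64(107.0)), (np.float64(444.0), np.float64(-294.0), np.float64(75.0)), (np.float64(462.0), np.float64(-293.0), np.float64(74.0)), (np.float64(490.0), np.float64(-291.0), np.float64(76.0)), (np.float64(451.0), np.float64(-298.0), np.float64(189.0))]
rim 3274 ((465.25537109375, -339.5858154296875), (113.93238067626953, 189.35853576660156), 1.6447752714157104)
panel ((417.3287048339844, -341.48858642578125), (15.244036674499512, 193.7422637939453), 2.5559961795806885) 5967
```

>>> jog_arm(steps=[{"offset": [-0.003,-0.018,0.0],"rotation": [0,0,0]},{"offset": [-0.0065,-0.036,0.01],"rotation": [0,0,0]},{"offset": [-0.0065,-0.036,0.03],"rotation": [0,0,0]},{"offset": [-0.0065,-0.036,0.055],"rotation": [0,0,0]},{"offset": [-0.0065,-0.036,0.075],"rotation": [0,0,0]},{"offset": [-0.0065,-0.036,0.087],"rotation": [0,0,0]},{"offset": [-0.0065,-0.036,0.092],"rotation": [0,0,0]},{"offset": [-0.0065,-0.036,0.092],"rotation": [0,0,0]},{"offset": [-0.0065,-0.036,0.092],"rotation": [0,0,0]}])

```text
clock: 7.63
tool_pos: [472.1, -337.8, 92.9]
tool_rot: [0.0, -0.026, 1.0, -0.0]
wrist_force: [0.2, -0.6, -0.1]
finger_gap: 25.0
```

Run:
```python
from h import *
from plant import arm
s=arm.read_state();print(s["tool_pos"],s["tool_rot"],s["wrist_force"],s["finger_gap"])
f=grab("wrist","w4");grab("side","s4")
g=load("s4")["img"][80:200,250:430]; a=cv2.resize(g,None,fx=3,fy=3)
cv2.imwrite("pics/s4c.png",a[...,::-1])
```

```text
[ 472.09312343 -337.83250324   92.94291386] [ 2.00368178e-04 -2.57763100e-02  9.99667710e-01 -1.10590750e-04] [ 0.16554337 -0.6129781  -0.11549439] 25.039311341231876
```

View pics/w4.png

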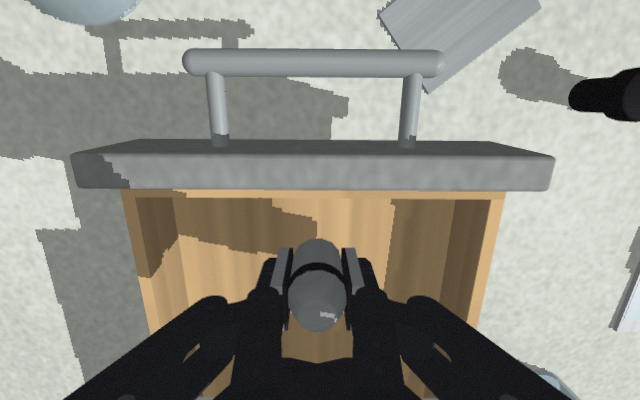

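The lens is centred in the drawer, about 10 mm above its floor. Lowering slowly.

>>> jog_arm(steps=[{"offset": [0,0,0.002],"rotation": [0,0,0]},{"offset": [0,0,0.004],"rotation": [0,0,0]},{"offset": [0,0,0.006],"rotation": [0,0,0]},{"offset": [0,0,0.0075],"rotation": [0,0,0]},{"offset": [0,0,0.0085],"rotation": [0,0,0]},{"offset": [0,0,0.009],"rotation": [0,0,0]},{"offset": [0,0,0.0095],"rotation": [0,0,0]},{"offset": [0,0,0.0095],"rotation": [0,0,0]}])

```text
clock: 8.4
tool_pos: [471.8, -338.0, 82.7]
tool_rot: [-0.0, -0.026, 1.0, 0.0]
wrist_force: [0.6, -0.6, -0.8]
finger_gap: 24.8
```

>>> jog_arm(steps=[{"offset": [0,0,0.0005],"rotation": [0,0,0]},{"offset": [0,0,0.001],"rotation": [0,0,0]},{"offset": [0,0,0.0015],"rotation": [0,0,0]},{"offset": [0,0,0.0015],"rotation": [0,0,0]}])

```text
clock: 8.73
tool_pos: [472.6, -338.0, 82.5]
tool_rot: [0.001, -0.026, 1.0, -0.0]
wrist_force: [-0.9, 3.7, 14.3]
finger_gap: 24.8
```

Contact is felt (14 N up). Releasing.

>>> jog_arm(steps=[{"offset": [0,0,-0.0012],"rotation": [0,0,0]},{"offset": [0,0,-0.0012],"rotation": [0,0,0]},{"offset": [0,0,-0.0012],"rotation": [0,0,0]},{"offset": [0,0,-0.0012],"rotation": [0,0,0]},{"offset": [0,0,-0.0012],"rotation": [0,0,0]}], gripper=0.2)

```text
clock: 9.15
tool_pos: [471.7, -338.0, 82.3]
tool_rot: [-0.0, -0.026, 1.0, 0.0]
wrist_force: [0.5, 0.4, -0.8]
finger_gap: 51.2
```

Run:
```python
from h import *
f=grab("wrist","w5")
```

```text
(no output)
```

View pics/w5.png

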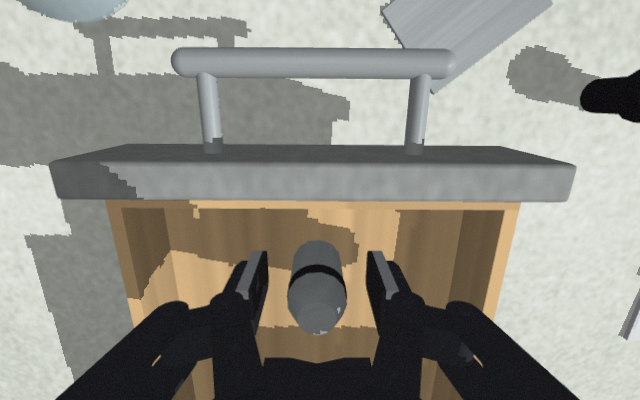

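>>> jog_arm(steps=[{"offset": [0,0,-0.005],"rotation": [0,0,0]},{"offset": [0,0,-0.02],"rotation": [0,0,0]},{"offset": [0,0,-0.045],"rotation": [0,0,0]},{"offset": [0,0,-0.075],"rotation": [0,0,0]},{"offset": [-0.002,0.01,-0.1],"rotation": [0,0,0]},{"offset": [-0.007,0.045,-0.11],"rotation": [0,0,0]},{"offset": [-0.013,0.085,-0.115],"rotation": [0,0,0]},{"offset": [-0.02,0.125,-0.115],"rotation": [0,0,0]},{"offset": [-0.026,0.165,-0.115],"rotation": [0,0,0]},{"offset": [-0.032,0.205,-0.115],"rotation": [0,0,0]}])

```text
clock: 10.03
tool_pos: [493.1, -129.9, 198.0]
tool_rot: [0.0, -0.025, 1.0, -0.0]
wrist_force: [0.6, 1.0, 0.6]
finger_gap: 51.0
```

>>> jog_arm(steps=[{"offset": [-0.006,0.04,0.02],"rotation": [0,0,0]},{"offset": [-0.013,0.08,0.04],"rotation": [0,0,0]},{"offset": [-0.0187,0.11,0.06],"rotation": [0,0,0]},{"offset": [-0.0187,0.117,0.07],"rotation": [0,0,0]},{"offset": [-0.0187,0.117,0.07],"rotation": [0,0,0]},{"offset": [-0.0187,0.117,0.07],"rotation": [0,0,0]},{"offset": [-0.0187,0.117,0.07],"rotation": [0,0,0]}])

```text
clock: 10.62
tool_pos: [506.4, -14.5, 128.4]
tool_rot: [0.001, -0.025, 1.0, -0.0]
wrist_force: [-0.3, -0.5, 0.3]
finger_gap: 51.4
```

Run:
```python
from h import *
from plant import arm
np.set_printoptions(precision=2,suppress=True)
s=arm.read_state();print(s["tool_pos"],s["tool_rot"],s["wrist_force"],s["finger_gap"],s["clock"])
f=grab("wrist","w6"); C=cloud(f); v,u=np.mgrid[0:400,0:640]
b=(abs(C[...,0]-526)<80)&(abs(C[...,1]+13)<60)
k=b&(C[...,2]>2.2)&(C[...,2]<8);t=b&(C[...,2]>37)&(C[...,2]<44)
print("tab",np.median(C[t],0),t.sum(),cv2.minAreaRect(C[t][:,:2].astype(np.float32)))
print("plate",k.sum(),np.median(C[k][:,2]),cv2.minAreaRect(C[k][:,:2].astype(np.float32)))
g=grab("scene","sc6"); D=cloud(g); print("lens in drawer, z near top",[D[r,157] for r in range(176,196,4)])
```

```text
[506.37 -14.5  128.38] [ 0.   -0.03  1.   -0.  ] [-0.33 -0.47  0.34] 51.42155445561924 10.6167
tab [505.67 -13.62  39.24] 561 ((506.1923522949219, -13.475510597229004), (40.29563903808594, 9.143060684204102), 2.592447519302368)
plate 7292 3.52905510618055 ((526.4781494140625, -12.758899688720703), (110.62422943115234, 70.13841247558594), 2.526862382888794)
lens in drawer, z near top [array([ 433.66, -342.39,   98.12]), array([ 473.62, -330.89,  118.82]), array([ 483.51, -330.44,  114.25]), array([ 486.86, -332.46,  103.96]), array([ 487.97, -335.38,   91.52])]
```

View pics/w6.png

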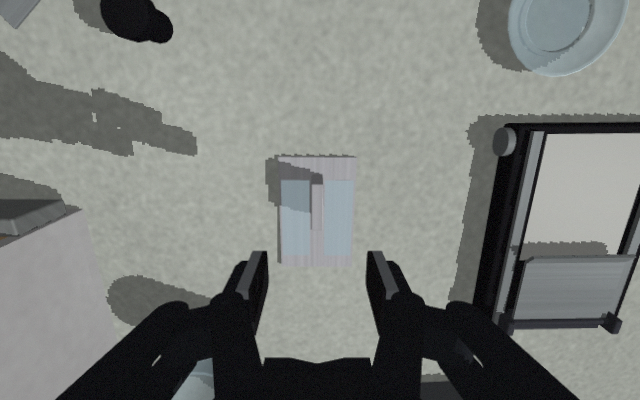

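View pics/sc6.png

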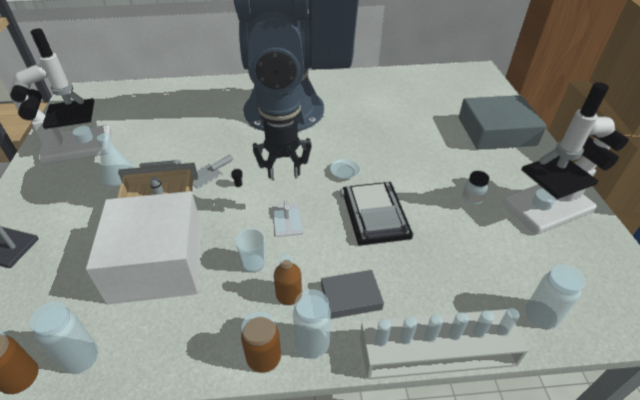

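Lens stands upright in the drawer (scene (157,186)), and the tab at wrist (317,205) lies between the fingers. Descending on the tab.

>>> jog_arm(steps=[{"offset": [0,0.001,0.03],"rotation": [0,0,0.4]},{"offset": [0,0.001,0.06],"rotation": [0,0,0.4]},{"offset": [0,0.001,0.088],"rotation": [0,0,0.4]},{"offset": [0,0.001,0.105],"rotation": [0,0,0.4]},{"offset": [0,0.001,0.114],"rotation": [0,0,0.4]},{"offset": [0,0.001,0.118],"rotation": [0,0,0.4]},{"offset": [0,0.001,0.118],"rotation": [0,0,0.4]},{"offset": [0,0.001,0.118],"rotation": [0,0,0.4]}])

```text
clock: 11.38
tool_pos: [506.7, -13.1, 10.6]
tool_rot: [0.001, -0.022, 1.0, -0.0]
wrist_force: [0.0, 0.1, 0.1]
finger_gap: 51.3
```

>>> jog_arm(steps=[{"offset": [0,0,0],"rotation": [0,0,0]},{"offset": [0,0,0],"rotation": [0,0,0]},{"offset": [0,0,0],"rotation": [0,0,0]},{"offset": [0,0,0],"rotation": [0,0,0]},{"offset": [0,0,0],"rotation": [0,0,0]},{"offset": [0,0,0],"rotation": [0,0,0]},{"offset": [0,0,0],"rotation": [0,0,0]},{"offset": [0,0,0],"rotation": [0,0,0]}], gripper=-1, grip_force=60)

```text
clock: 12.05
tool_pos: [506.4, -12.8, 10.1]
tool_rot: [0.001, -0.022, 1.0, -0.0]
wrist_force: [-1.2, -0.4, 8.2]
finger_gap: 8.9
```

Run:
```python
from plant import arm
s=arm.read_state();print(s["tool_pos"],s["tool_rot"],s["wrist_force"],s["moment"],s["finger_gap"],s["clock"])
```

```text
[506.39795726 -12.81344704  10.14101474] [ 5.89475160e-04 -2.21605144e-02  9.99754248e-01 -8.51097042e-05] [-1.2116031  -0.42254471  8.24031013] [-0.1267306   0.24635218 -0.05371855] 8.94011049829393 12.05
```

>>> jog_arm(steps=[{"offset": [0,0,-0.004],"rotation": [0,0,0]},{"offset": [0,0,-0.015],"rotation": [0,0,0]},{"offset": [0,0,-0.035],"rotation": [0,0,0]},{"offset": [0.002,0.01,-0.055],"rotation": [0,0,0]},{"offset": [0.008,0.04,-0.07],"rotation": [0,0,0]},{"offset": [0.015,0.075,-0.07],"rotation": [0,0,-0.3]},{"offset": [0.022,0.11,-0.07],"rotation": [0,0,-0.5]},{"offset": [0.03,0.145,-0.07],"rotation": [0,0,-0.7]},{"offset": [0.037,0.18,-0.07],"rotation": [0,0,-1]},{"offset": [0.043,0.21,-0.07],"rotation": [0,0,-1]}])

```text
clock: 12.88
tool_pos: [452.7, 197.1, 79.9]
tool_rot: [0.0, -0.031, 1.0, 0.0]
wrist_force: [-0.0, -0.8, -1.6]
finger_gap: 9.0
```

>>> jog_arm(steps=[{"offset": [0.0026,0.014,0],"rotation": [0,0,0]},{"offset": [0.0032,0.0202,0],"rotation": [0,0,0]},{"offset": [0.0032,0.0202,0],"rotation": [0,0,0]},{"offset": [0.0032,0.0202,0],"rotation": [0,0,0]},{"offset": [0.0032,0.0202,0],"rotation": [0,0,0]}])

```text
clock: 13.3
tool_pos: [449.4, 214.1, 79.5]
tool_rot: [-0.0, -0.03, 1.0, -0.0]
wrist_force: [-0.4, -0.2, -2.0]
finger_gap: 9.1
```

Run:
```python
from h import *
from plant import arm
np.set_printoptions(precision=3,suppress=True)
s=arm.read_state();print(s["tool_pos"],s["tool_rot"],s["wrist_force"],s["finger_gap"],s["clock"])
f=grab("wrist","w7"); C=cloud(f); g=grab("side","s7")
z0=s["tool_pos"][2]-10.1
b=(abs(C[...,0]-470)<80)&(abs(C[...,1]-216)<60)&(abs(C[...,2]-z0-4)<6)
P=C[b]; print(b.sum(),z0,cv2.minAreaRect(P[:,:2].astype(np.float32)))
A=np.c_[P[:,:2]-P[:,:2].mean(0),np.ones(len(P))];c=np.linalg.lstsq(A,P[:,2],rcond=None)[0];print("plane tilt",c)
cv2.imwrite("pics/s7c.png",cv2.resize(g["img"][180:300,230:430],None,fx=4,fy=4)[...,::-1])
```

```text
[449.446 214.077  79.478] [-0.   -0.03  1.   -0.  ] [-0.42  -0.185 -1.983] 9.134173500395457 13.3
9901 69.37765523689448 ((469.2761535644531, 216.21348571777344), (110.59849548339844, 70.4962158203125), 3.355818271636963)
plane tilt [-0.    -0.    72.642]
```

View pics/w7.png

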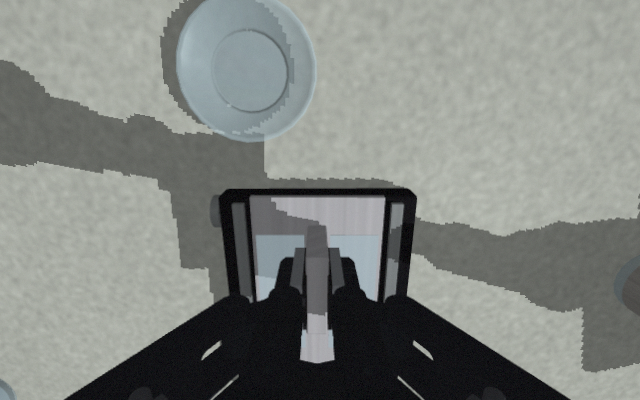

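View pics/s7c.png

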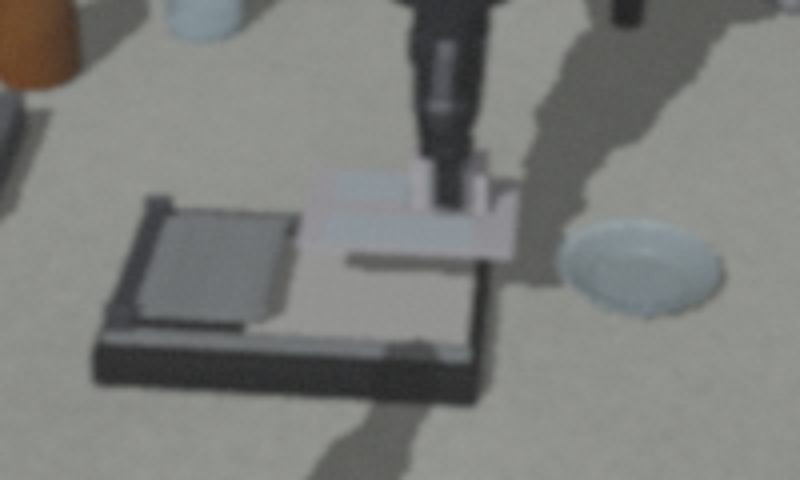

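Carrier is held level (plane fit tilt 0) with its edge about 15 mm before the lip and centred within 0.2 mm. Lowering.

>>> jog_arm(steps=[{"offset": [0,0,0.015],"rotation": [0,0,-0.1]},{"offset": [0,0,0.03],"rotation": [0,0,-0.1]},{"offset": [0,0,0.039],"rotation": [0,0,-0.1]},{"offset": [0,0,0.043],"rotation": [0,0,-0.1]},{"offset": [0,0,0.045],"rotation": [0,0,-0.1]},{"offset": [0,0,0.0455],"rotation": [0,0,-0.1]},{"offset": [0,0,0.0455],"rotation": [0,0,-0.1]},{"offset": [0,0,0.0455],"rotation": [0,0,-0.1]}])

```text
clock: 14.07
tool_pos: [449.6, 215.2, 34.5]
tool_rot: [0.0, -0.032, 0.999, 0.0]
wrist_force: [0.7, -0.1, -2.7]
finger_gap: 9.4
```

>>> jog_arm(steps=[{"offset": [0,0,0.0005],"rotation": [0,0,0]},{"offset": [0,0,0.001],"rotation": [0,0,0]},{"offset": [0,0,0.0012],"rotation": [0,0,0]},{"offset": [0,0,0.0012],"rotation": [0,0,0]}])

```text
clock: 14.4
tool_pos: [449.2, 215.1, 32.8]
tool_rot: [0.0, -0.032, 0.999, 0.0]
wrist_force: [-0.6, 0.3, -0.7]
finger_gap: 9.2
```

>>> jog_arm(steps=[{"offset": [0,0,0.0004],"rotation": [0,0,0]},{"offset": [0,0,0.0007],"rotation": [0,0,0]},{"offset": [0,0,0.0007],"rotation": [0,0,0]},{"offset": [0,0,0.0007],"rotation": [0,0,0]}])

```text
clock: 14.73
tool_pos: [449.2, 215.1, 32.2]
tool_rot: [0.0, -0.032, 0.999, 0.0]
wrist_force: [-2.4, -0.3, 3.8]
finger_gap: 9.4
```

Run:
```python
from h import *
from plant import arm
np.set_printoptions(precision=4,suppress=True)
s=arm.read_state();print(s["tool_pos"],s["tool_rot"],s["wrist_force"],s["moment"],s["clock"])
```

```text
[449.2406 215.1374  32.2258] [ 0.0001 -0.0318  0.9995  0.0001] [-2.4067 -0.3171  3.7963] [-0.1103  0.3482 -0.    ] 14.7333
```

Light contact (about 4 N). Sliding forward under the lip.

>>> jog_arm(steps=[{"offset": [-0.003,0,0],"rotation": [0,0,0]},{"offset": [-0.006,0,0],"rotation": [0,0,0]},{"offset": [-0.009,0,0],"rotation": [0,0,0]},{"offset": [-0.012,0,0],"rotation": [0,0,0]},{"offset": [-0.015,0,0],"rotation": [0,0,0]},{"offset": [-0.018,0,0],"rotation": [0,0,0]},{"offset": [-0.02,0,0],"rotation": [0,0,0]}])

```text
clock: 15.32
tool_pos: [469.0, 216.4, 32.2]
tool_rot: [-0.0, -0.032, 0.999, 0.0]
wrist_force: [-6.4, -1.1, 8.6]
finger_gap: 9.2
```

Run:
```python
from h import *
from plant import arm
np.set_printoptions(precision=3,suppress=True)
s=arm.read_state();print(s["tool_pos"],s["wrist_force"],s["moment"])
g=grab("side","s8");D=cloud(g)
m=(abs(D[...,0]-575)<22)&(abs(D[...,1]-223)<30)&(D[...,2]>24)&(D[...,2]<50);P=D[m];print(len(P),np.linalg.lstsq(np.c_[P[:,:2]-P[:,:2].mean(0),np.ones(len(P))],P[:,2],rcond=None)[0])
g0=load("side");D=cloud(g0)
m=(abs(D[...,0]-575)<22)&(abs(D[...,1]-223)<30)&(D[...,2]>24)&(D[...,2]<50);P=D[m];print(len(P),np.linalg.lstsq(np.c_[P[:,:2]-P[:,:2].mean(0),np.ones(len(P))],P[:,2],rcond=None)[0])
cv2.imwrite("pics/s8c.png",cv2.resize(g["img"][200:300,230:400],None,fx=4.5,fy=4.5,interpolation=cv2.INTER_CUBIC)[...,::-1])
```

```text
[469.033 216.401  32.171] [-6.436 -1.091  8.619] [-0.083  1.08   0.028]
323 [-0.     0.005 31.214]
327 [-0.002  0.002 31.13 ]
```

View pics/s8c.png

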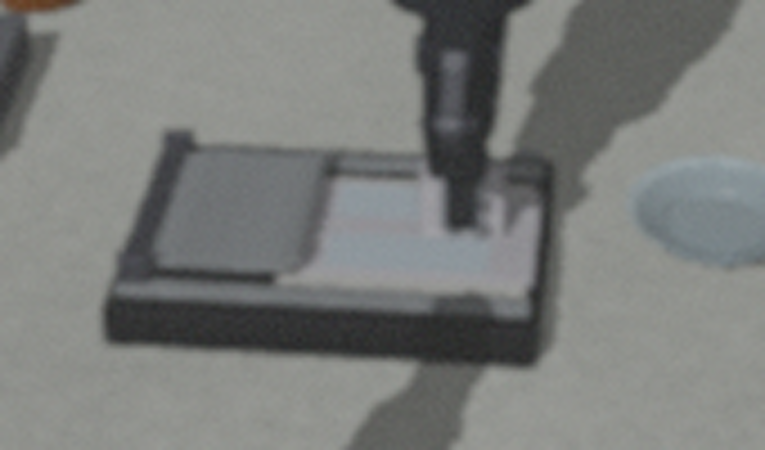

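The front edge has entered under the lip and the leaf is unchanged. Continuing to full depth.

>>> jog_arm(steps=[{"offset": [-0.003,0,-0.0002],"rotation": [0,0,0]},{"offset": [-0.006,0,-0.0002],"rotation": [0,0,0]},{"offset": [-0.009,0,-0.0002],"rotation": [0,0,0]},{"offset": [-0.012,0,-0.0002],"rotation": [0,0,0]},{"offset": [-0.015,0,-0.0002],"rotation": [0,0,0]},{"offset": [-0.018,0,-0.0002],"rotation": [0,0,0]},{"offset": [-0.02,0,-0.0002],"rotation": [0,0,0]}])

```text
clock: 15.95
tool_pos: [489.5, 217.6, 32.2]
tool_rot: [0.0, -0.032, 0.999, 0.0]
wrist_force: [-1.9, -0.3, 3.3]
finger_gap: 8.8
```

```bash
cat > chk.py <<'E'
from h import *
from plant import arm
import sys
np.set_printoptions(precision=3,suppress=True)
s=arm.read_state();print(s["tool_pos"],s["tool_rot"],s["wrist_force"],s["moment"],s["finger_gap"],s["clock"])
n=sys.argv[1]; g=grab("side",n);D=cloud(g)
m=(abs(D[...,0]-575)<22)&(abs(D[...,1]-223)<30)&(D[...,2]>24)&(D[...,2]<50);P=D[m];print("leaf",len(P),np.linalg.lstsq(np.c_[P[:,:2]-P[:,:2].mean(0),np.ones(len(P))],P[:,2],rcond=None)[0])
cv2.imwrite(f"pics/{n}c.png",cv2.resize(g["img"][200:300,230:400],None,fx=4.5,fy=4.5,interpolation=cv2.INTER_CUBIC)[...,::-1])
f=grab("wrist",n+"w"); C=cloud(f); t=s["tool_pos"]
# visible plate behind tab
b=(abs(C[...,0]-t[0]+10)<45)&(abs(C[...,1]-t[1])<36)&(abs(C[...,2]-26)<3.0)
P=C[b];A=np.c_[P[:,:2]-P[:,:2].mean(0),np.ones(len(P))];print("plate",len(P),np.linalg.lstsq(A,P[:,2],rcond=None)[0],P.min(0),P.max(0))
E
python3 chk.py s9
```

```text
[489.526 217.618  32.191] [ 0.    -0.032  0.999  0.   ] [-1.932 -0.34   3.318] [-0.035  0.422  0.017] 8.764992293438134 15.95
leaf 323 [-0.007 -0.002 31.254]
plate 8814 [ 0.011  0.001 25.368] [436.336 181.667  23.001] [519.734 253.601  29.   ]
```

View pics/s9w.png

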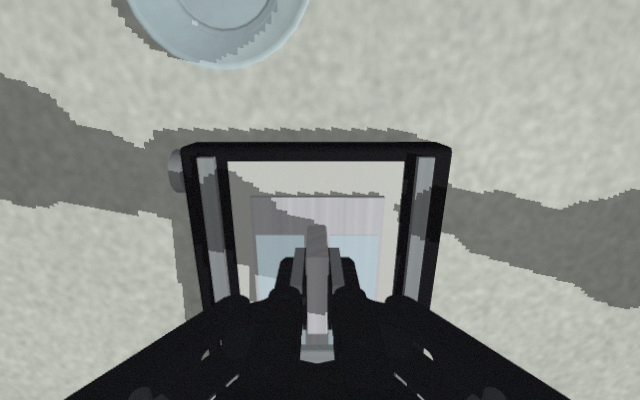

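View pics/s9c.png

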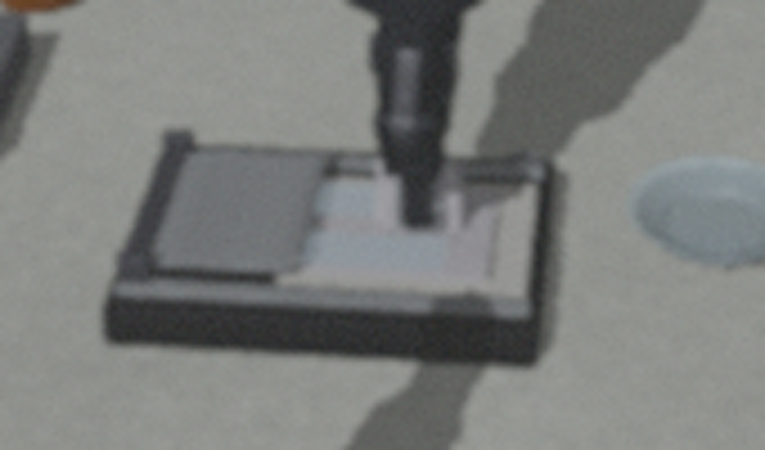

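The carrier is square between the rails, the leaf is flat, and the edge is at about 35 mm. Sliding 15 mm more.

>>> jog_arm(steps=[{"offset": [-0.003,0,0],"rotation": [0,0,0]},{"offset": [-0.006,0,0],"rotation": [0,0,0]},{"offset": [-0.009,0,0],"rotation": [0,0,0]},{"offset": [-0.012,0,0],"rotation": [0,0,0]},{"offset": [-0.014,0,0],"rotation": [0,0,0]},{"offset": [-0.015,0,0],"rotation": [0,0,0]},{"offset": [-0.015,0,0],"rotation": [0,0,0]}])

```text
clock: 16.63
tool_pos: [504.4, 218.6, 32.2]
tool_rot: [0.0, -0.032, 0.999, 0.0]
wrist_force: [0.9, -0.5, -0.8]
finger_gap: 8.8
```

>>> jog_arm(steps=[{"offset": [0,0,0.0003],"rotation": [0,0,0]},{"offset": [0,0,0.0005],"rotation": [0,0,0]},{"offset": [0,0,0.0005],"rotation": [0,0,0]},{"offset": [0,0,0.0005],"rotation": [0,0,0]}])

```text
clock: 16.97
tool_pos: [504.4, 218.6, 32.2]
tool_rot: [0.0, -0.032, 0.999, 0.0]
wrist_force: [-0.1, -2.2, 6.2]
finger_gap: 9.1
```

```bash
python3 chk.py s10
python3 - <<'E'
from h import *
np.set_printoptions(precision=3,suppress=True)
f=load("s10w");C=cloud(f);t=f["tool_pos"]
# rear edge: plate z step from 22 to 26 behind tab, off the tab shadow
ex=np.array([.9981,.0619]);ey=np.array([-.0619,.9981]);c0=np.array([529.8,220.1])
S=np.stack([(C[...,:2]-c0)@ex,(C[...,:2]-c0)@ey],-1)
b=(abs(C[...,2]-26)<1.6)&(S[...,0]>-75)&(S[...,0]<-20)&(abs(S[...,1])<45)
P=C[b];Q=S[b];k=(Q[:,0]>-50)&(abs(Q[:,1])>10)&(abs(Q[:,1])<30)&(C[b][:,2]>24.5);A=np.c_[Q[k]-Q[k].mean(0),np.ones(k.sum())];print("plate tilt",np.linalg.lstsq(A,P[k,2],rcond=None)[0],k.sum())
k=P[:,2]>24.6;print("stage-frame rear/edges",np.percentile(Q[k],[1,99],axis=0))
m=b&(C[...,2]>24.6)
pts=[]
for y in range(-30,31,5):
    q=S[m&(abs(S[...,1]-y)<2.5)][:,0]; pts.append((y,np.percentile(q,1)))
pts=np.array(pts);c=np.polyfit(pts[:,0],pts[:,1],1);print("rear x",c[1],"yaw err",-c[0])
E
```

```text
[504.415 218.584  32.183] [ 0.    -0.032  0.999  0.   ] [-0.129 -2.152  6.232] [-0.371  0.131 -0.063] 9.109418388634069 16.9667
leaf 323 [ 0.003 -0.002 31.248]
plate 8819 [ 0.01   0.001 25.36 ] [449.545 182.699  23.001] [534.215 254.567  28.987]
plate tilt [ 0.016 -0.    25.543] 3083
stage-frame rear/edges [[-60.337 -33.325]
 [-20.893  35.482]]
rear x -60.33392116885345 yaw err -0.00010428173750452438
```

View pics/s10c.png

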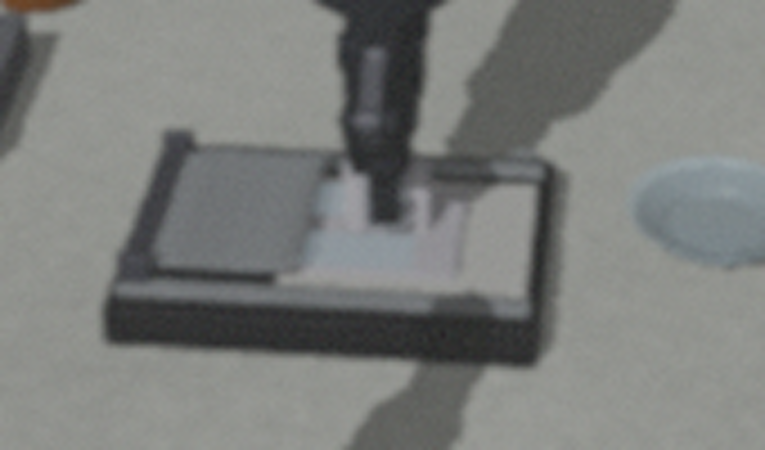

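```bash
cat > tilt.py <<'E'
from h import *
import sys
f=load(sys.argv[1]);C=cloud(f)
np.set_printoptions(precision=4,suppress=True)
ex=np.array([.9981,.0619]);ey=np.array([-.0619,.9981]);c0=np.array([529.8,220.1])
S=np.stack([(C[...,:2]-c0)@ex,(C[...,:2]-c0)@ey],-1);Z=C[...,2]
for n,x0,x1,ya,yb in(("plate",-57,-25,12,31),("plateR",-57,-25,12,31),("stage",-95,-65,0,45)):
    b=(S[...,0]>x0)&(S[...,0]<x1)&(abs(S[...,1])>ya)&(abs(S[...,1])<yb)&(Z>15)&(Z<31)
    if n=="plateR": b&=S[...,1]>0
    Q=S[b];z=Z[b];A=np.c_[Q-Q.mean(0),np.ones(len(Q))]
    k=np.ones(len(z),bool)
    for _ in range(5):
        c=np.linalg.lstsq(A[k],z[k],rcond=None)[0];k=abs(z-A@c)<2.5*np.std((z-A@c)[k])+.01
    print(n,c,k.sum(),len(z),"std",np.std((z-A@c)[k]))
    for x in range(x0,x1,6):
        kk=(Q[:,0]>=x)&(Q[:,0]<x+6); print("   ",x,np.median(z[kk]).round(2),kk.sum())
E
python3 tilt.py s10w; python3 tilt.py s9w | head -8
```

```text
plate [ 0.0185 -0.     25.4074] 3781 3830 std 0.5678843974124697
    -57 25.22 791
    -51 25.29 757
    -45 25.21 747
    -39 25.64 717
    -33 25.69 652
    -27 25.54 166
plateR [ 0.0185 -0.0012 25.4038] 1876 1903 std 0.5726271227280254
    -57 25.22 393
    -51 25.3 385
    -45 25.21 377
    -39 25.64 352
    -33 25.69 320
    -27 25.65 76
stage [ 0.0042 -0.0002 21.5331] 10242 10441 std 0.5852124550941405
    -95 21.46 2270
    -89 21.54 2145
    -83 21.55 2102
    -77 21.57 1982
    -71 21.56 1942
plate [ 0.01   -0.0001 25.59  ] 2668 2728 std 0.5386660410388097
    -57 25.45 749
    -51 25.6 698
    -45 25.63 573
    -39 25.6 347
    -33 25.7 287
    -27 25.71 74
plateR [ 0.014  -0.003  25.5821] 1279 1303 std 0.5442982654464477
```

Edge is at about 50 mm with zero yaw error. Depth suggests at most a ~0.014 rad nose-up pitch, so I'll press a little more with a slight nose-down trim.

>>> jog_arm(steps=[{"offset": [0,0,0.0002],"rotation": [0,0.2,0]},{"offset": [0,0,0.0004],"rotation": [0,0.4,0]},{"offset": [0,0,0.0004],"rotation": [0,0.4,0]},{"offset": [0,0,0.0004],"rotation": [0,0.4,0]},{"offset": [0,0,0.0004],"rotation": [0,0.4,0]}])

```text
clock: 17.48
tool_pos: [504.3, 218.6, 32.2]
tool_rot: [-0.003, -0.032, 0.999, -0.0]
wrist_force: [-5.2, -2.4, 13.6]
finger_gap: 8.5
```

```bash
python3 chk.py s11; python3 tilt.py s11w
```

```text
[504.292 218.582  32.176] [-0.003 -0.032  0.999 -0.   ] [-5.208 -2.352 13.642] [-0.509  0.459 -0.012] 8.509084149598996 17.4833
leaf 328 [ 0.003 -0.    31.162]
plate 8784 [ 0.01   0.001 25.371] [449.298 182.601  23.   ] [534.057 254.571  28.97 ]
plate [ 0.0167 -0.0003 25.4114] 3743 3829 std 0.5449969788486798
    -57 25.26 780
    -51 25.25 757
    -45 25.26 753
    -39 25.61 720
    -33 25.64 661
    -27 25.61 158
plateR [ 0.0194 -0.0033 25.4008] 1854 1894 std 0.5484539497423554
    -57 25.22 386
    -51 25.24 379
    -45 25.24 376
    -39 25.71 363
    -33 25.65 321
    -27 25.5 69
stage [ 0.0031 -0.0001 21.5279] 10160 10376 std 0.5880267215957886
    -95 21.43 2179
    -89 21.53 2157
    -83 21.55 2101
    -77 21.56 1982
    -71 21.54 1957
```

The 0.4 mm step at −40 mm is the plate-to-glass border and each part reads level, so the carrier is flat. I'll take most of the trim back and keep the push.

>>> jog_arm(steps=[{"offset": [0,0,0],"rotation": [0,-0.15,0]},{"offset": [0,0,0],"rotation": [0,-0.3,0]},{"offset": [0,0,0],"rotation": [0,-0.3,0]},{"offset": [0,0,0],"rotation": [0,-0.3,0]},{"offset": [0,0,0],"rotation": [0,-0.3,0]},{"offset": [0,0,0],"rotation": [0,-0.3,0]},{"offset": [0,0,0],"rotation": [0,-0.3,0]},{"offset": [0,0,0],"rotation": [0,-0.3,0]}])

```text
clock: 18.25
tool_pos: [504.4, 218.6, 32.2]
tool_rot: [-0.0, -0.032, 0.999, 0.0]
wrist_force: [-3.8, -2.1, 14.1]
finger_gap: 9.2
```

```bash
python3 chk.py s12
python3 - <<'E'
from h import *
grab("scene","sc12")
E
```

```text
[504.382 218.572  32.17 ] [-0.    -0.032  0.999  0.   ] [-3.782 -2.093 14.139] [-0.522  0.529 -0.042] 9.166122867830111 18.25
leaf 332 [-0.006 -0.003 31.074]
plate 8803 [ 0.011  0.001 25.355] [449.462 182.587  23.009] [534.813 254.562  28.963]
```

View pics/sc12.png

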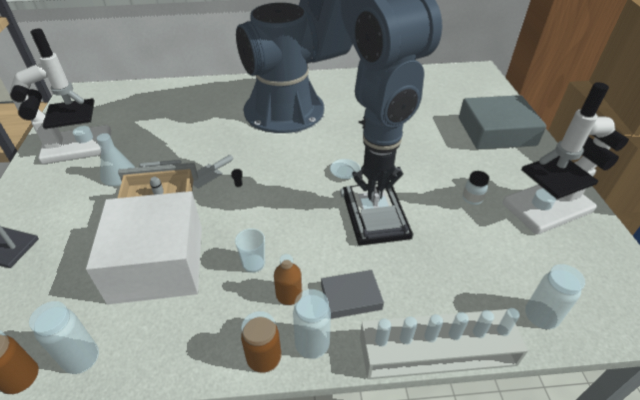

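View pics/s12c.png

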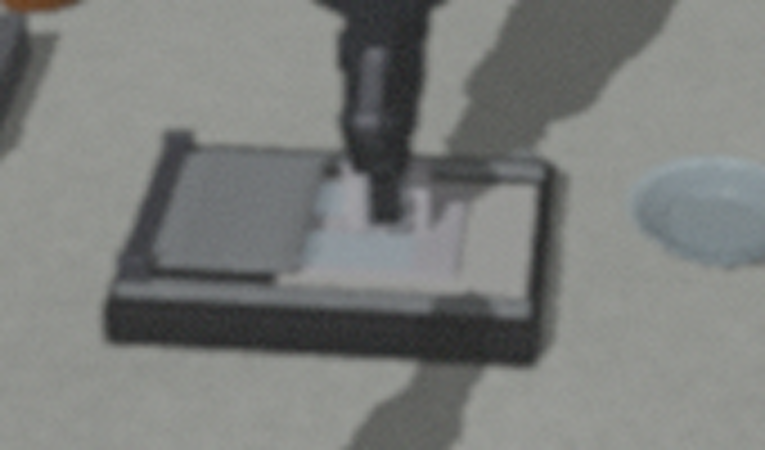

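Everything is in place, with lens in the drawer and bystanders where they were. I'll ease the push slightly towards 10 N and settle.

>>> jog_arm(steps=[{"offset": [0,0,-0.0002],"rotation": [0,0,0]},{"offset": [0,0,-0.0002],"rotation": [0,0,0]},{"offset": [0,0,-0.0002],"rotation": [0,0,0]},{"offset": [0,0,-0.0002],"rotation": [0,0,0]},{"offset": [0,0,-0.0002],"rotation": [0,0,0]},{"offset": [0,0,-0.0002],"rotation": [0,0,0]}])

```text
clock: 18.9
tool_pos: [504.4, 218.6, 32.2]
tool_rot: [-0.0, -0.032, 0.999, 0.0]
wrist_force: [-3.9, -1.7, 9.8]
finger_gap: 9.2
```

Run:
```python
from plant import arm
print(arm.close_job())
print(arm.read_state()["wrist_force"])
```

```text
the job is handed in; nothing more can be done
None
the job is handed in; nothing more can be done
```

The job is handed in. The lens is in the drawer, and the carrier is tucked under the leaf, still gripped and pressed down; no verdict is reported back.

- **Lens:** I lowered it into the top drawer until it touched the floor (14 N at the wrist) and let go. It stands upright near the middle of the drawer in the later scene pictures.
- **Carrier:** The front edge is about 50 mm along the stage's x axis, which is 40 mm past the lip. It is about 1 mm off the centre line, with practically no yaw error.
- **Push:** The last wrist reading was 9.8 N down, with the tab gripped (60 N grip command, finger opening 9.2 mm). A sideways force of about 4 N was left at the wrist. I could not read the force after handing in.
- **Leaf:** Its height and tilt in the side-camera depth matched the start to within about 0.2 mm and 0.006 rad.
- **Bystanders:** None looks moved in the final scene picture. I did not measure their positions again.
- **Check that disagreed:** A plane fit over the carrier first read about 0.015 rad nose-up. I put this down to a 0.4 mm step between plate and glass slides, since each part alone looked level. Even at face value it is under the 0.035 rad limit.
- **Time:** About 19 s of the 58 s allowed.

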